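Rake heaped drying tablets into an even layer

ROBOT

A 7-joint arm with a two-finger parallel gripper is mounted at the origin on a cart in front of the work surface, level with it; the furniture and walls round the work are solid. World frame = base frame: x ahead of the robot, y to its left, z up, the work surface at z = 0. Lengths are in mm, angles in rad, forces in N, time in s.
With the tool pointing down it reaches from about 400 to 925 mm from the base axis. Payload 5.6 kg.
Tool frame: the origin (TCP) lies midway between the tips of the shut fingers; the grasp point (between the pads) lies 19 mm behind it (grip_point_offset is the distance from the TCP to the grasp point, in mm); z points along the fingers, y is the line along which they close (so a half turn about z gives the same grasp; the last joint's range is limited). The gripper opens to 85 mm and grips with 20 to 120 N. Pads are 22 mm wide; open, the fingers measure 114 mm over their backs; the gripper's body (76 mm by 85 mm) begins 54 mm behind the grasp point. The pads swing forward as they close: fully open they stand 13 mm farther back than shut.
Start: joints at [-1.309, 0.468, -0.012, 1.603, 0.006, 1.071, -0.056], TCP at [195.109, 620.034, 192.09] pointing down, gripper open.
Joint ranges: [-2.53, 2.53], [-0.31, 2.02], [-1.57, 1.55], [0.28, 2.44], [-1.29, 4.43], [0.15, 1.84], [-2.92, 2.92]. Speed limits (rad/s): [2.57, 2.57, 3.14, 3.14, 3.14, 3.14, 3.14].

INTERFACE

Orientations are given as a unit quaternion [x, y, z, w].
In Python, from plant import get_state, grab_frame, camera_params, hand_in, grip_point_offset gives the robot as it stands.
- The arm moves only by the tool send_rows, never from a script. Its argument "deltas" is a list of rows, each a list of 7 numbers: the shift along the tool's x, y, z in cm, then the turn, a rotation vector about the tool's x, y, z in rad, then the opening, from 0 (shut) to 1 (fully open). A call has 1 to 8 rows; each row shifts and turns the commanded pose from where the row before left it, along the tool's axes as they then stand; what a row does not reach is not made up. A row lasts 1/10 s, in which the tool goes at most 50 mm and 8.59 degrees, less where a joint would pass 70% of its speed; a pose out of reach is approached as far as the arm can. A call with a gripper value outside its range is refused whole. The fingers move at their own pace and stop on an object; "grip_force" is the grip in N (left out, the last holds). Time passes only in rows, so rows that do not move let the fingers close. It gives the time, the measured TCP pose, the force, the opening and the grip force at its end, in the units of the state.
- get_state(): the state, without advancing time (a new reading comes with each control period).
- grab_frame(name): name is "scene" or "top" or "wrist"; returns the picture (480x640x3 uint8, blue, green, red); there is no depth.
- camera_params(name): a dict with "vertical_fov" (degrees; the focal length in pixels is half the picture's height over the tangent of half this angle, whatever the lens; pixels are square), "cx", "cy" (the principal point, pixels), "position" and "rotation" of the camera in the world. Camera axes: x right, y up, looking along -z (the intrinsics and any distortion apply to the point x, -y, -z); pixel columns grow to the right and rows downward; lengths in mm; the calibration is good to about 2 mm. A picture is of the moment at which its call begins: read the wrist's pose just before it. camera_params takes no time and is no camera call; for the wrist camera it gives the pose at the moment of the call.
- hand_in(): hands the job in; it is judged then, once.
The state is a dict: "time": time; "joint_positions": joint angles; "qd": joint speeds; "joint_efforts": joint torques, N m; "eef_pos": TCP position; "orientation": TCP orientation; "ft_force": force on the tool from outside, world axes, zero at the start; "moment": the same for the moment, N m; "opening": opening from 0.0 (shut) to 1.0 (fully open); "grasp_force": force on a finger pad.
Only numpy, scipy, OpenCV 4.12 (cv2) and the standard library are available. Lean on these libraries where they do the work, as an engineer would, in place of code of your own. Each camera call takes 0.05 s, during which the arm holds its last target. There are 200 camera calls.

TASK

The drying tablets are heaped in two layers at one end of the shallow grey tray. Unhook the small rake from its stand, rake them into one even layer - every tablet lying flat on the tray floor, none on another, and at least three of the eight on either side of the line across the tray's middle - and hang the rake back on its stand. Move the tablets with the rake only, never with the gripper, and leave the vial and the tape spool where they are.

Things in the scene. Friction and masses are not known exactly. Their poses are not given: they have to be found in the camera images.
- tray: shallow open grey tray fixed on the bench (z = 0). Outside 102 mm (its x) by 196 mm (its y, long side), 16 mm high; walls 3 mm, floor 3 mm, inside 96 x 190 mm. Origin on the underside at its middle; a black line across the floor and black marks on the long walls mark y = 0. The tablets start heaped in the +y half.
- hanger: dark steel rake stand fixed to the bench, foot 56 (x) by 80 mm, 8 mm thick, origin on the bench under the seat. An upright plate (y -44 to -32 mm, top at z 123) carries two level prongs along +y, each 8 mm wide, 24 mm slot between them, top face at z 115 mm, ending in turned-up tips at y +30 to +36 mm, tops at z 123.
- seat (a point): point of the hanger in the middle of the slot, level with the prongs' top (z 115 mm). The rake hangs with its stem in the slot and its collar on the prongs, play about 8 mm along y and 6 mm along x. To unhook, raise it over 8 mm, then back it out along the hanger's +y at least 60 mm; its head cannot pass up through the slot.
- rake: upright hand rake, 157 mm tall, 120 g. Origin mid-row at the tine tips, z up the stem, x along the head. Five steel tines 6 mm thick, row 78 mm wide, z 0 to 35 mm; head bar 80 x 12 mm, z 35 to 47; stem 12 mm thick; collar 44 mm across, z 85 to 91; grip z 91 to 157. It hangs with its origin 30 mm over the hanger's, axes nearly parallel to the hanger's.
- rake_grip (a point): middle of the rake's black grip, 127 mm above the tine tips: 26 mm wide along the rake's x, 18 mm thick along its y. Take it here from above, fingers closing along the rake's y.
- vial: standing capped glass vial, 26 mm across, 54 mm tall, origin at the centre of its underside: a bystander. (To its +x stands a fixed instrument box about 0.25 m tall with hoses rising from it, x above 0.43, y -0.2 to 0.15: pass it with the arm drawn in towards the base or high.)
- tape_spool: flat white spool of thread tape, 51 mm across, 14 mm high, origin at the centre of its underside: a bystander
- tablet_1: one of eight identical white pressed drying tablets, round discs 28 mm across and 13 mm thick with flat faces and well-rounded rims, 16 g. Origin at its centre: 9.5 mm above the bench when it lies flat on the tray floor, 22.5 mm when it lies on another tablet. z is the disc axis.
- tablet_2: another such tablet, same size, origin at its centre
- tablet_3: another such tablet, same size, origin at its centre
- tablet_4: another such tablet, same size, origin at its centre
- tablet_5: another such tablet, same size, origin at its centre
- tablet_6: another such tablet, same size, origin at its centre
- tablet_7: another such tablet, same size, origin at its centre
- tablet_8: another such tablet, same size, origin at its centre

How it is judged (in metres and radians):
On the way, in this order (a step that is already met when the one before it is completed fails the run):
1. the rake is off its stand, its tines low over the tray (x of rake in the frame of tray between -0.06 and 0.06 m and y of rake in the frame of tray between -0.1 and 0.1 m and z of rake in the frame of tray below 0.06 m), for 0.1 s.
2. all eight tablets lie flat in one layer, at least three on either side of the middle (z of each of tablet_1, tablet_2, tablet_3, tablet_4, tablet_5, tablet_6, tablet_7, tablet_8 in the frame of tray below 0.0125 m and x of tablet_1 in the frame of tray between -0.049 and 0.049 m and y of tablet_1 in the frame of tray between -0.096 and 0.096 m and x of tablet_2 in the frame of tray between -0.049 and 0.049 m and y of tablet_2 in the frame of tray between -0.096 and 0.096 m and x of tablet_3 in the frame of tray between -0.049 and 0.049 m and y of tablet_3 in the frame of tray between -0.096 and 0.096 m and x of tablet_4 in the frame of tray between -0.049 and 0.049 m and y of tablet_4 in the frame of tray between -0.096 and 0.096 m and x of tablet_5 in the frame of tray between -0.049 and 0.049 m and y of tablet_5 in the frame of tray between -0.096 and 0.096 m and x of tablet_6 in the frame of tray between -0.049 and 0.049 m and y of tablet_6 in the frame of tray between -0.096 and 0.096 m and x of tablet_7 in the frame of tray between -0.049 and 0.049 m and y of tablet_7 in the frame of tray between -0.096 and 0.096 m and x of tablet_8 in the frame of tray between -0.049 and 0.049 m and y of tablet_8 in the frame of tray between -0.096 and 0.096 m and ((y of each of tablet_1, tablet_2, tablet_3 in the frame of tray above 0 m or y of each of tablet_1, tablet_2, tablet_4 in the frame of tray above 0 m or y of each of tablet_1, tablet_3, tablet_4 in the frame of tray above 0 m or y of each of tablet_2, tablet_3, tablet_4 in the frame of tray above 0 m) or (y of each of tablet_5, tablet_6, tablet_7 in the frame of tray above 0 m or y of each of tablet_5, tablet_6, tablet_8 in the frame of tray above 0 m or y of each of tablet_5, tablet_7, tablet_8 in the frame of tray above 0 m or y of each of tablet_6, tablet_7, tablet_8 in the frame of tray above 0 m) or ((y of each of tablet_1, tablet_2 in the frame of tray above 0 m or y of each of tablet_1, tablet_3 in the frame of tray above 0 m or y of each of tablet_1, tablet_4 in the frame of tray above 0 m or y of each of tablet_2, tablet_3 in the frame of tray above 0 m or y of each of tablet_2, tablet_4 in the frame of tray above 0 m or y of each of tablet_3, tablet_4 in the frame of tray above 0 m) and y of any of tablet_5, tablet_6, tablet_7, tablet_8 in the frame of tray above 0 m) or (y of any of tablet_1, tablet_2, tablet_3, tablet_4 in the frame of tray above 0 m and (y of each of tablet_5, tablet_6 in the frame of tray above 0 m or y of each of tablet_5, tablet_7 in the frame of tray above 0 m or y of each of tablet_5, tablet_8 in the frame of tray above 0 m or y of each of tablet_6, tablet_7 in the frame of tray above 0 m or y of each of tablet_6, tablet_8 in the frame of tray above 0 m or y of each of tablet_7, tablet_8 in the frame of tray above 0 m))) and ((y of each of tablet_1, tablet_2, tablet_3 in the frame of tray below 0 m or y of each of tablet_1, tablet_2, tablet_4 in the frame of tray below 0 m or y of each of tablet_1, tablet_3, tablet_4 in the frame of tray below 0 m or y of each of tablet_2, tablet_3, tablet_4 in the frame of tray below 0 m) or (y of each of tablet_5, tablet_6, tablet_7 in the frame of tray below 0 m or y of each of tablet_5, tablet_6, tablet_8 in the frame of tray below 0 m or y of each of tablet_5, tablet_7, tablet_8 in the frame of tray below 0 m or y of each of tablet_6, tablet_7, tablet_8 in the frame of tray below 0 m) or ((y of each of tablet_1, tablet_2 in the frame of tray below 0 m or y of each of tablet_1, tablet_3 in the frame of tray below 0 m or y of each of tablet_1, tablet_4 in the frame of tray below 0 m or y of each of tablet_2, tablet_3 in the frame of tray below 0 m or y of each of tablet_2, tablet_4 in the frame of tray below 0 m or y of each of tablet_3, tablet_4 in the frame of tray below 0 m) and y of any of tablet_5, tablet_6, tablet_7, tablet_8 in the frame of tray below 0 m) or (y of any of tablet_1, tablet_2, tablet_3, tablet_4 in the frame of tray below 0 m and (y of each of tablet_5, tablet_6 in the frame of tray below 0 m or y of each of tablet_5, tablet_7 in the frame of tray below 0 m or y of each of tablet_5, tablet_8 in the frame of tray below 0 m or y of each of tablet_6, tablet_7 in the frame of tray below 0 m or y of each of tablet_6, tablet_8 in the frame of tray below 0 m or y of each of tablet_7, tablet_8 in the frame of tray below 0 m)))), for 0.2 s.
At the end, for the whole second after the job is handed in: All eight tablets inside the tray, flat on its floor (centres under 12.5 mm high), at least three centres on either side of the middle line, at rest; the rake hangs upright and still, collar down on the prongs between plate and tips (within 10 mm in x, 12 mm in y, 3.5 mm in height of its seat) (all of step 2 and x of rake in the frame of hanger between -0.01 and 0.01 m and y of rake in the frame of hanger between -0.012 and 0.012 m and z of rake in the frame of hanger between 0.0265 and 0.0335 m and angle between rake's own z axis and vertical below 0.12 rad and linear speed of each of rake, tablet_1, tablet_2, tablet_3, tablet_4, tablet_5, tablet_6, tablet_7, tablet_8 below 0.03 m/s); the robot touches nothing.
It fails at once if the gripper or arm touches a tablet (contact force between any of the fingers, the arm and tablet_1 above 0.3 N or contact force between any of the fingers, the arm and tablet_2 above 0.3 N or contact force between any of the fingers, the arm and tablet_3 above 0.3 N or contact force between any of the fingers, the arm and tablet_4 above 0.3 N or contact force between any of the fingers, the arm and tablet_5 above 0.3 N or contact force between any of the fingers, the arm and tablet_6 above 0.3 N or contact force between any of the fingers, the arm and tablet_7 above 0.3 N or contact force between any of the fingers, the arm and tablet_8 above 0.3 N).
It fails at once if the vial or the tape spool is moved more than 30 mm or the vial tipped over (distance of any of vial, tape_spool from where it was at the start of the episode above 0.03 m or angle between vial's own z axis and vertical above 0.6 rad).
It also fails if it takes over 72 s, if anything falls off the work surface, if the arm or the gripper's body presses on something with over 40 N, if the wrist force passes 120 N, or if a joint passes its speed limit or range.

## Working session

There is one attempt and no reset: what is moved stays moved. The work goes in short steps, Python scripts to look and compute and a tool call to move; the robot and the scene stay as the last step left them, time stands still between calls to the robot, and variables do not carry over. Pictures are saved under pics/ and viewed, at most 13 in all, crops included, and the job is handed in when it is done.

Besides the shell and the picture viewer there is one more tool, called after "Call:" by a JSON object that holds its "method" and its "body". send_rows: Moves the arm, as the interface text tells. Its arguments: {"type":"object","properties":{"deltas":{"type":"array"},"grip_force":{"type":"number"}},"required":["deltas"]}

```bash
ls; mkdir -p pics
python3 - <<'E'
from plant import *
import cv2,numpy as np
s=get_state();print(s);print(grip_point_offset if not callable(grip_point_offset) else grip_point_offset())
a=[]
for n in("scene","top"):
    print(n,camera_params(n)); f=grab_frame(n); cv2.imwrite(f"pics/{n}0.png",f)
E
```

```text
pics
{'time': 0.0, 'joint_positions': array([-1.30898366,  0.46839509, -0.0115955 ,  1.60366822,  0.00600812,
        1.0713951 , -0.05629273]), 'qd': array([ 1.11140113e-04, -1.36728263e-03,  3.28255558e-04, -9.47006826e-05,
        5.83196110e-05,  1.83158983e-03,  2.20410202e-03]), 'joint_efforts': array([ 1.76275817e-04, -5.32377183e+01,  2.21636222e-02, -2.51303762e+01,
        1.16049073e-02,  7.72988889e-03,  9.68054756e-07]), 'eef_pos': array([194.95659933, 619.38993373, 191.10831155]), 'orientation': array([ 1.51846154e-01,  9.88403717e-01, -9.13005260e-04, -7.08149175e-05]), 'ft_force': array([ 0.78097522,  0.53078258, -0.61083905]), 'moment': array([ 0.02672027, -0.02576714,  0.01355567]), 'grasp_force': 0.0, 'opening': 0.9976564276593605}
18.700000000000003
scene {'vertical_fov': 48.89993955696178, 'cx': 324.6401155130748, 'cy': 236.1996894141196, 'position': array([-125.73847075, -194.32677766,  691.97166715]), 'rotation': array([ 0.40129153, -0.18248266, -0.39135079,  0.80778075])}
top {'vertical_fov': 42.16144297771, 'cx': 322.1963764027025, 'cy': 241.13912450452597, 'position': array([ 319.90693722,  267.06592346, 1031.71625544]), 'rotation': array([ 0.04267595, -0.05467923, -0.70100713,  0.70977316])}
```

View pics/scene0.png

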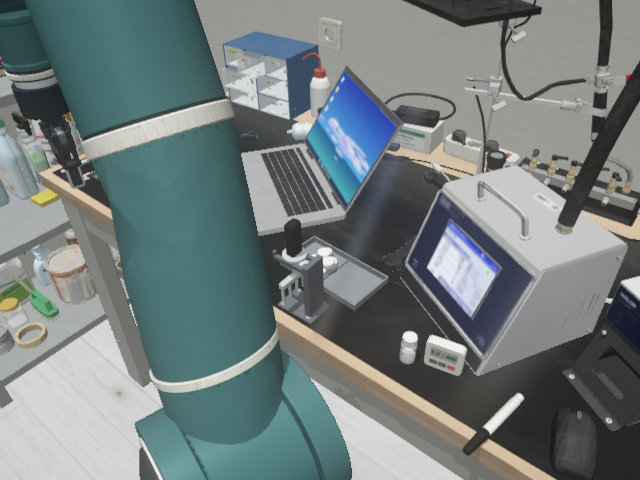

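View pics/top0.png

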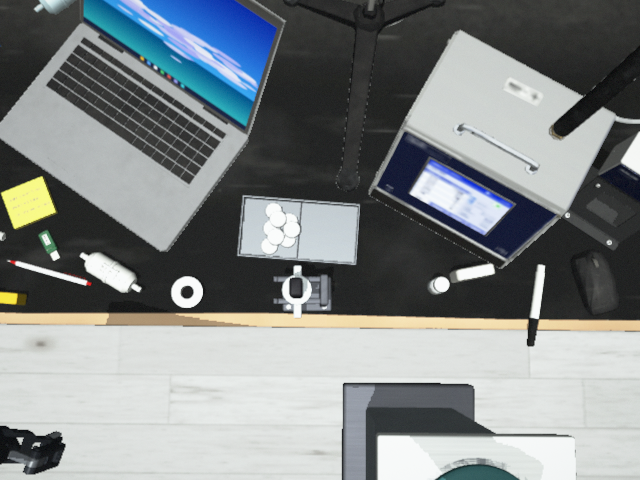

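The top view shows the tray at about (240–358, 197–263), with the tablets heaped left of the middle line. The rake hangs at about (297, 290), with the stand's plate on its right, and the spool is at (187, 292) and the vial at (438, 285). Next I'll set up the rays and take a zoomed crop.

```bash
cat > h.py <<'E'
import numpy as np,cv2
from scipy.spatial.transform import Rotation as R
from plant import *
def ray(c,uv):
    f=240/np.tan(np.radians(c["vertical_fov"])/2)
    d=np.array([(uv[0]-c["cx"])/f,-(uv[1]-c["cy"])/f,-1])
    return np.array(c["position"]),R.from_quat(c["rotation"]).apply(d)
def onz(c,uv,z):
    p,d=ray(c,uv); return p+d*(z-p[2])/d[2]
def proj(c,P):
    f=240/np.tan(np.radians(c["vertical_fov"])/2)
    q=R.from_quat(c["rotation"]).inv().apply(np.array(P)-c["position"])
    return np.array([c["cx"]-f*q[0]/q[2],c["cy"]+f*q[1]/q[2]])
E
python3 - <<'E'
from h import *
c=camera_params("top")
for n,uv,z in(("trayTL",(243,197),16),("TR",(358.5,204),16),("BR",(357,264),16),("BL",(238,257),16),("rake",(296,288),157),("vial",(438,285),54),("spool",(187,292),14)):
    print(n,onz(c,uv,z).round(1))
f=cv2.imread("pics/top0.png")
cv2.imwrite("pics/z1.png",cv2.resize(f[190:320,225:370],None,fx=4.6,fy=4.6,interpolation=cv2.INTER_CUBIC)[:600])
E
```

```text
trayTL [533.  382.9  16. ]
TR [524.  190.9  16. ]
BR [423.8 193.   16. ]
BL [432.8 388.2  16. ]
rake [374.4 288.9 157. ]
vial [388.3  67.9  54. ]
spool [374.7 469.4  14. ]
```

View pics/z1.png

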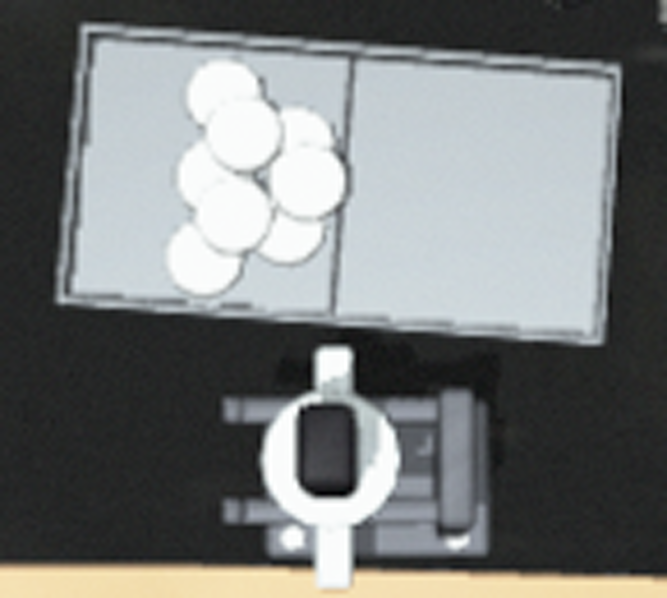

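Run:
```python
from h import *
c=camera_params("top")
P=lambda u,v,z: onz(c,(225+(u+.5)/4.6-.5,190+(v+.5)/4.6-.5),z)
for n,u,v,z in (("tipA",232,408,123),("tipB",232,512,123),("plateTop",457,395,123),("plateBot",457,526,123),("collar",330,460,121),("grip",325,440,187),("head far",334,350,77),("head near",333,586,77),("line1",354,56,3),("line2",333,314,3)):
    print(n,P(u,v,z).round(1))
o=np.array([478.4,288.8]);t=-.05;M=np.array([[np.cos(t),np.sin(t)],[-np.sin(t),np.cos(t)]])
for k,l in((16,[(223,97),(305,140),(210,178),(288,228),(203,258)]),(29,[(243,132),(308,182),(233,215)])):
    for u,v in l: print(k,(M@(P(u,v,k)[:2]-o)).round(1))
```

```text
tipA [390.3 320.5 123. ]
tipB [357.4 319.8 123. ]
plateTop [395.4 249.2 123. ]
plateBot [353.9 248.7 123. ]
collar [374.3 289.2 121. ]
grip [376.3 289.2 187. ]
head far [413.7 289.6  77. ]
head near [335.4 288.6  77. ]
line1 [529.  285.8   3. ]
line2 [434.1 291.9   3. ]
16 [30.  45.2]
16 [16.3 14.7]
16 [ 0.3 47.8]
16 [-16.   18.6]
16 [-28.7  48.2]
29 [15.5 36.3]
29 [-0.9 12.1]
29 [-14.4  37.7]
```

The rake hangs at about (374.5, 289) with a yaw near 0.012. The tray centre is (478.4, 288.8) with a yaw near −0.05. The heap spans tray y from about 0 to 62. I'll approach above the rake.

Call:
{"method": "send_rows", "body": {"deltas": [[0,0,-2.5,0,0,-0.106,1],[0,0,-2.5,0,0,-0.106,1],[0,0,-2,0,0,-0.105,1],[0,0,0,0,0,0,1]], "grip_force": 60}}

```text
time: 0.5
eef_pos: [195.5, 621.6, 265.0]
orientation: [-0.006, 1.0, 0.003, 0.001]
ft_force: [-1.0, 0.9, -0.2]
opening: 1.005
grasp_force: 0.0
```

Call:
{"method": "send_rows", "body": {"deltas": [[-1.76,-3.33,0,0,0,0,1],[-1.76,-3.33,0,0,0,0,1],[-1.76,-3.33,0,0,0,0,1],[-1.76,-3.33,0,0,0,0,1],[-1.76,-3.33,0,0,0,0,1],[-1.76,-3.33,0,0,0,0,1],[-1.76,-3.33,0,0,0,0,1],[-1.76,-3.33,0,0,0,0,1]]}}

```text
time: 1.3
eef_pos: [339.2, 353.3, 260.8]
orientation: [-0.005, 1.0, -0.001, -0.001]
ft_force: [1.7, 0.0, -0.2]
opening: 0.999
grasp_force: 0.0
```

Call:
{"method": "send_rows", "body": {"deltas": [[-1.76,-3.33,0,0,0,0,1],[-1.76,-3.33,0,0,0,0,1],[0,0,0,0,0,0,1],[0,0,0,0,0,0,1]]}}

```text
time: 1.7
eef_pos: [374.9, 288.3, 261.2]
orientation: [-0.004, 1.0, -0.0, -0.001]
ft_force: [0.0, 0.7, 0.4]
opening: 1.001
grasp_force: 0.0
```

Run:
```python
from h import *
c=camera_params("wrist");f=grab_frame("wrist");cv2.imwrite("pics/w1.png",f)
s=get_state();print(s["eef_pos"],s["orientation"],c)
for P in((374.5,289,187),(374.5,289,121),(374.2,287,115)):print(proj(c,P).round())
```

```text
[374.48158192 289.31778396 261.32492834] [-5.55741999e-03  9.99984372e-01 -2.36774772e-04 -5.61838125e-04] {'vertical_fov': 61.10367289515529, 'cx': 323.9503256535342, 'cy': 237.76721524214662, 'position': array([305.40182238, 286.87316147, 443.46203943]), 'rotation': array([-0.09708661, -0.09781774,  0.70365723,  0.69704546])}
[326. 232.]
[326. 211.]
[323. 209.]
```

View pics/w1.png

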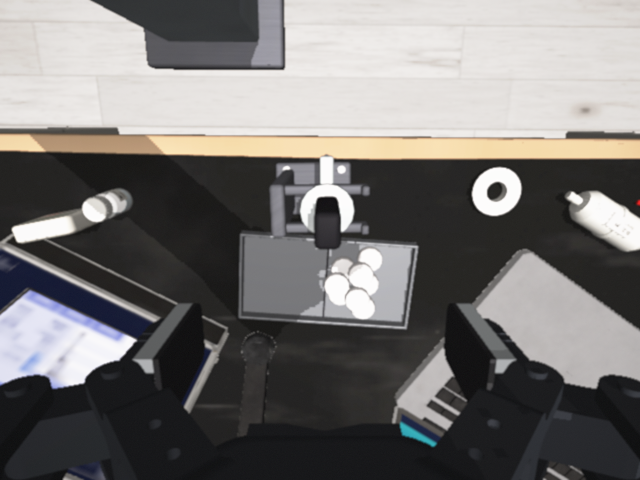

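The wrist view shows the collar at (326, 208) and the grip top near (327, 230), within 2–3 mm of what I predicted. I'll descend and grasp.

Call:
{"method": "send_rows", "body": {"deltas": [[0.1,0,3,0,0,0,1],[0,0,3,0,0,0,1],[0,0,2.5,0,0,0,1],[0,0,2,0,0,0,1],[0,0,1.8,0,0,0,1],[0,0,0,0,0,0,1],[0,0,0,0,0,0,0.4],[0,0,0,0,0,0,0.3]], "grip_force": 60}}

```text
time: 2.55
eef_pos: [374.4, 290.2, 139.9]
orientation: [-0.006, 1.0, 0.001, 0.001]
ft_force: [-0.1, -0.5, -0.4]
opening: 0.693
grasp_force: 0.0
```

Call:
{"method": "send_rows", "body": {"deltas": [[0,0,0,0,0,0,0.2],[0,0,0,0,0,0,0.1],[0,0,0,0,0,0,0],[0,0,0,0,0,0,0],[0,0,0,0,0,0,0],[0,0,0,0,0,0,0]]}}

```text
time: 3.15
eef_pos: [374.5, 289.8, 139.9]
orientation: [-0.006, 1.0, 0.001, 0.0]
ft_force: [0.4, 0.3, 5.9]
opening: 0.188
grasp_force: 61.1
```

Call:
{"method": "send_rows", "body": {"deltas": [[0,0,-0.5,0,0,0,0],[0,0,-0.5,0,0,0,0],[0,0,-0.4,0,0,0,0],[0,0,0,0,0,0,0],[0,0,0,0,0,0,0]]}}

```text
time: 3.65
eef_pos: [374.1, 289.1, 153.1]
orientation: [-0.006, 1.0, 0.0, 0.0]
ft_force: [0.2, -0.2, -0.8]
opening: 0.184
grasp_force: 60.2
```

Call:
{"method": "send_rows", "body": {"deltas": [[0,1,0,0,0,0,0],[0,1.5,0,0,0,0,0],[0,1.5,0,0,0,0,0],[0,1.5,0,0,0,0,0],[0,1.5,0,0,0,0,0],[0,1.0,0,0,0,0,0],[0,0,0,0,0,0,0],[0,0,0,0,0,0,0]]}}

```text
time: 4.45
eef_pos: [373.1, 368.9, 152.8]
orientation: [-0.006, 1.0, -0.0, -0.0]
ft_force: [0.8, 0.1, -1.2]
opening: 0.19
grasp_force: 60.2
```

Run:
```python
from h import *
s=get_state();print(s["eef_pos"],s["orientation"],s["ft_force"],s["moment"])
fs=[grab_frame(n) for n in("scene","top")]
a=cv2.resize(fs[0][200:330,220:420],(800,520))[:,:400] if 0 else cv2.resize(fs[0][190:330,230:400],(400,330))
b=cv2.resize(fs[1][180:320,215:385],(400,330))
cv2.imwrite("pics/a2.png",np.hstack([a,b]))
```

```text
[373.07884053 368.85123713 152.83599972] [-6.12570168e-03  9.99981132e-01 -4.34053219e-04 -1.54519816e-04] [ 0.77807918  0.05189575 -1.15953002] [-0.00539742  0.0185336   0.01086262]
```

View pics/a2.png

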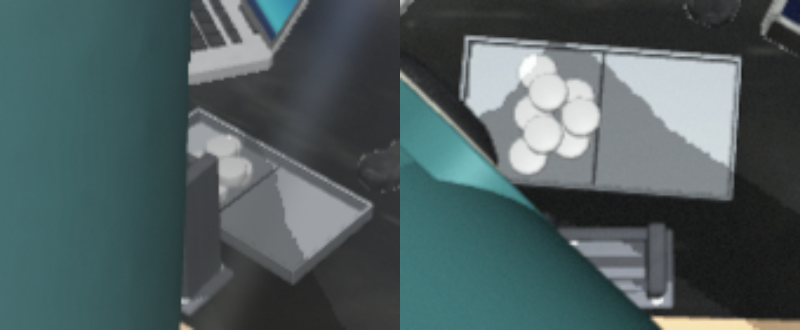

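Call:
{"method": "send_rows", "body": {"deltas": [[-2,0,-0.5,0,0,0,0],[-3,-0.1,-0.5,0,0,0,0],[-3,-0.1,0,0,0,0,0],[-3.04,-0.15,0,0,0,0,0],[0,0,0,0,0,0.062,0],[0,0,0,0,0,0,0],[0,0,0,0,0,0,0]]}}

```text
time: 5.25
eef_pos: [483.0, 366.7, 163.0]
orientation: [0.024, 1.0, -0.0, -0.0]
ft_force: [-0.7, 0.3, -1.3]
opening: 0.186
grasp_force: 60.2
```

```bash
cat >> h.py <<'E'
o=np.array([478.4,288.8]);t=-.05
def st():
    s=get_state();M=np.array([[np.cos(t),np.sin(t)],[-np.sin(t),np.cos(t)]])
    Rt=R.from_quat(s["orientation"]).as_matrix()
    print("tray xy",(M@(s["eef_pos"][:2]-o)).round(1),"tip z",round(s["eef_pos"][2]-109.9,1),"yaw",np.arctan2(-Rt[0,1],Rt[1,1]).round(3),"tilt",Rt[:2,2].round(3),s["ft_force"].round(1),round(s["time"],2))
E
python3 - <<'E'
from h import *
st();c=camera_params("wrist");f=grab_frame("wrist");cv2.imwrite("pics/w2.png",f)
for P in((0,0),(39,0),(-39,0),(0,95)):
    print(P,proj(c,np.r_[o+R.from_euler('z',t).as_matrix()[:2,:2]@P,3]).round())
E
```

```text
tray xy [ 0.7 78. ] tip z 53.1 yaw -0.049 tilt [-0.001 -0.   ] [-0.7  0.3 -1.3] 5.25
(0, 0) [234. 206.]
(39, 0) [236. 249.]
(-39, 0) [231. 159.]
(0, 95) [345. 206.]
```

View pics/w2.png

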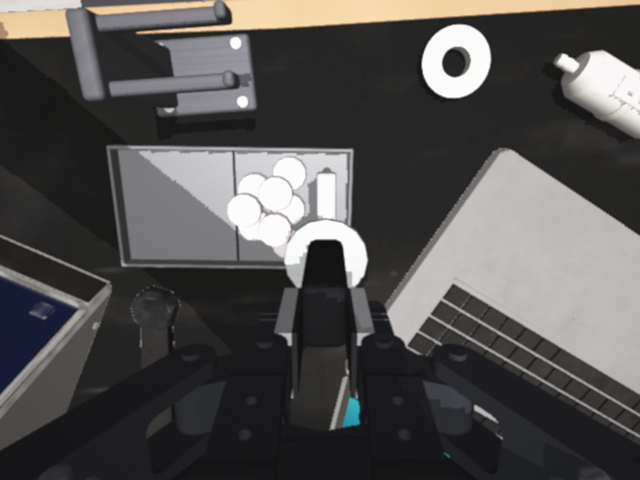

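The middle line shows at column 235–239, within about 2 mm of the prediction, and the rake head is inside the tray's +y end. I'll lower it and sweep the top layer.

Call:
{"method": "send_rows", "body": {"deltas": [[0,0,1.2,0,0,0,0],[0,0,1.2,0,0,0,0],[0,0,1.1,0,0,0,0],[0,0,0,0,0,0,0],[0,-0.8,0,0,0,0,0],[0,-0.8,0,0,0,0,0],[0,-0.8,0,0,0,0,0],[0,-0.6,0,0,0,0,0]]}}

```text
time: 6.1
eef_pos: [482.5, 335.9, 128.6]
orientation: [0.025, 1.0, 0.0, 0.0]
ft_force: [-0.3, 0.7, -1.8]
opening: 0.181
grasp_force: 60.2
```

Call:
{"method": "send_rows", "body": {"deltas": [[0,-0.6,0,0,0,0,0],[0,-0.6,0,0,0,0,0],[0,-0.6,0,0,0,0,0],[0,-0.6,0,0,0,0,0],[0,-0.6,0,0,0,0,0],[0,-0.6,0,0,0,0,0],[0,-0.6,0,0,0,0,0],[0,-0.6,0,0,0,0,0]]}}

```text
time: 6.9
eef_pos: [479.6, 288.6, 128.1]
orientation: [0.025, 1.0, -0.0, -0.0]
ft_force: [0.2, -0.6, -1.0]
opening: 0.186
grasp_force: 60.2
```

Call:
{"method": "send_rows", "body": {"deltas": [[0,-0.6,0,0,0,0,0],[0,-0.6,0,0,0,0,0],[0,-0.6,0,0,0,0,0],[0,-0.6,0,0,0,0,0],[0,-0.6,0,0,0,0,0],[0,0,0,0,0,0,0]]}}

```text
time: 7.5
eef_pos: [478.3, 258.0, 128.2]
orientation: [0.026, 1.0, -0.0, 0.0]
ft_force: [0.5, -0.7, -1.6]
opening: 0.187
grasp_force: 60.2
```

Run:
```python
from h import *
st();f=grab_frame("wrist");g=grab_frame("top")
a=cv2.resize(f[90:340,100:480],(456,300));b=cv2.resize(g[180:310,225:370],(335,300))
cv2.imwrite("pics/w3.png",np.hstack([a,b]))
```

```text
tray xy [  1.5 -30.7] tip z 18.3 yaw -0.051 tilt [ 0. -0.] [ 0.5 -0.7 -1.6] 7.5
```

View pics/w3.png

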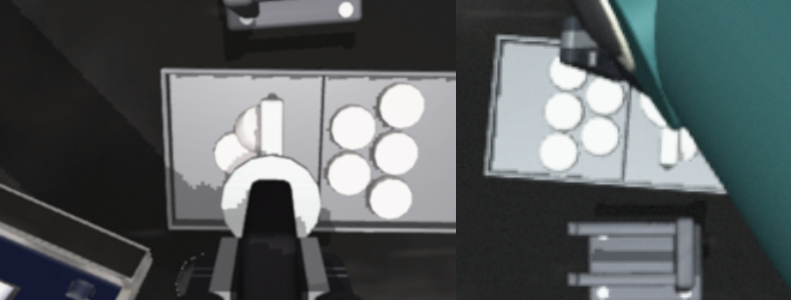

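Call:
{"method": "send_rows", "body": {"deltas": [[0,-0.6,0,0,0,0,0],[0,-0.6,0,0,0,0,0],[0,-0.6,0,0,0,0,0],[0,-0.4,0,0,0,0,0],[0,0,-1.5,0,0,0,0],[0,0,-2,0,0,0,0],[0,0,-2,0,0,0,0],[0,3,0,0,0,0,0]]}}

```text
time: 8.4
eef_pos: [481.0, 263.1, 185.7]
orientation: [0.028, 1.0, -0.0, 0.002]
ft_force: [-0.2, 0.5, -1.5]
opening: 0.187
grasp_force: 60.2
```

Call:
{"method": "send_rows", "body": {"deltas": [[0,4,0,0,0,0,0],[0,4,0,0,0,0,0],[0,3,0,0,0,0,0],[0,0,0,0,0,0,0],[0,0,0,0,0,0,0]]}}

```text
time: 8.9
eef_pos: [483.6, 376.3, 182.2]
orientation: [0.024, 1.0, -0.001, -0.001]
ft_force: [0.7, -0.1, -1.0]
opening: 0.189
grasp_force: 60.2
```

Run:
```python
from h import *
st();f=grab_frame("wrist");g=grab_frame("scene")
a=cv2.resize(f[90:340,50:430],(456,300));b=cv2.resize(g[210:320,270:400],(335,300))
cv2.imwrite("pics/w4.png",np.hstack([a,b]))
```

```text
tray xy [ 0.8 87.7] tip z 72.3 yaw -0.049 tilt [-0.001 -0.002] [ 0.7 -0.1 -1. ] 8.9
```

View pics/w4.png

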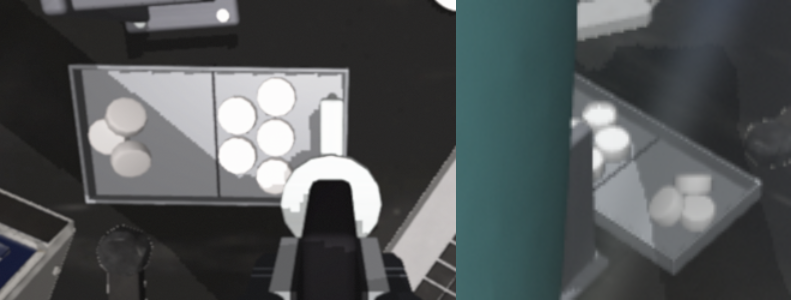

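Five tablets lie flat in the +y half. In the −y half, two lean with their −y rims on the third, which sits near y −78. I'll come in beyond them with the tines just above one layer and pull back towards +y so they drop flat.

Call:
{"method": "send_rows", "body": {"deltas": [[0.05,-3,0,0,0,0,0],[0,-4,0,0,0,0,0],[0,-4,0,0,0,0,0],[0,-4,0,0,0,0,0],[0,-2.6,0,0,0,0,0],[0,0,0,0,0,0,0],[0,0,0,0,0,0,0]]}}

```text
time: 9.7
eef_pos: [475.0, 199.9, 183.6]
orientation: [0.027, 1.0, 0.0, 0.0]
ft_force: [0.5, 0.9, -2.1]
opening: 0.188
grasp_force: 60.2
```

Run:
```python
from h import *
st();c=camera_params("wrist");f=grab_frame("wrist");cv2.imwrite("pics/w5.png",f[60:400])
```

```text
tray xy [  1.1 -89. ] tip z 73.7 yaw -0.053 tilt [0.001 0.001] [ 0.5  0.9 -2.1] 9.7
```

View pics/w5.png

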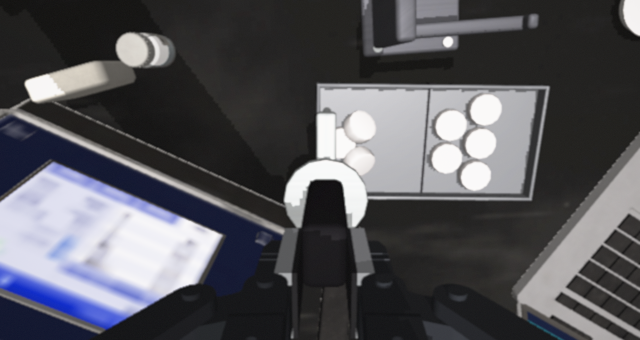

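The tines are beyond the leaning pair, whose rims are at columns 343–375. I'll lower and pull +y.

Call:
{"method": "send_rows", "body": {"deltas": [[0,0,2,0,0,0,0],[0,0,2,0,0,0,0],[0,0,1,0,0,0,0],[0,0,0.5,0,0,0,0],[0,0,0,0,0,0,0],[0,0.6,0,0,0,0,0],[0,0.6,0,0,0,0,0],[0,0.6,0,0,0,0,0]]}}

```text
time: 10.55
eef_pos: [476.1, 220.3, 128.8]
orientation: [0.025, 1.0, 0.0, 0.001]
ft_force: [0.5, -0.1, -1.7]
opening: 0.185
grasp_force: 60.2
```

Call:
{"method": "send_rows", "body": {"deltas": [[0,0.6,0,0,0,0,0],[0,0.5,0,0,0,0,0],[0,0.5,0,0,0,0,0],[0,0,0,0,0,0,0],[0,0,-2,0,0,0,0],[0,0,-2,0,0,0,0],[0,0,-2,0,0,0,0],[0,3,0,0,0,0,0]]}}

```text
time: 11.35
eef_pos: [480.7, 261.9, 191.1]
orientation: [0.028, 1.0, 0.0, 0.002]
ft_force: [0.6, 0.0, -0.8]
opening: 0.186
grasp_force: 60.2
```

Call:
{"method": "send_rows", "body": {"deltas": [[0,4,0,0,0,0,0],[0,4,0,0,0,0,0],[0,3,0,0,0,0,0],[0,0,0,0,0,0,0],[0,0,0,0,0,0,0]]}}

```text
time: 11.85
eef_pos: [483.1, 375.0, 187.5]
orientation: [0.024, 1.0, -0.001, -0.0]
ft_force: [0.3, -0.3, -1.9]
opening: 0.188
grasp_force: 60.2
```

Run:
```python
from h import *
st();f=grab_frame("wrist");g=grab_frame("scene")
a=cv2.resize(f[90:340,50:430],(456,300));b=cv2.resize(g[210:320,270:400],(335,300))
cv2.imwrite("pics/w6.png",np.hstack([a,b]))
```

```text
tray xy [ 0.4 86.3] tip z 77.6 yaw -0.049 tilt [-0.001 -0.001] [ 0.3 -0.3 -1.9] 11.85
```

View pics/w6.png

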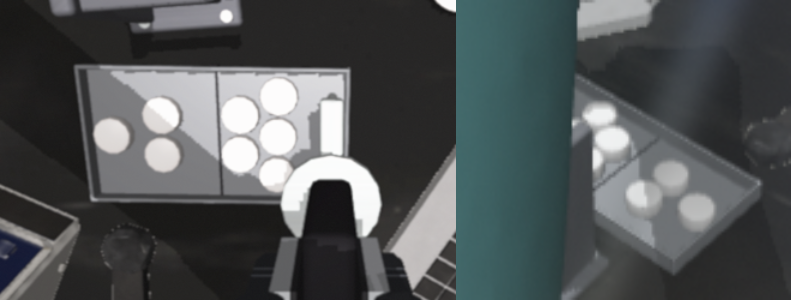

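All eight tablets are flat: three separate ones in the −y half and five in the +y half, all clear of the line. Now I'll hang the rake back.

Call:
{"method": "send_rows", "body": {"deltas": [[0,0,0,0,0,-0.062,0],[3,-0.1,0,0,0,0,0],[3,-0.1,0,0,0,0,0],[3,-0.1,0,0,0,0,0],[2,-0.17,0,0,0,0,0],[0,0,1.8,0,0,0,0],[0,0,1.5,0,0,0,0],[0,0,0,0,0,0,0]]}}

```text
time: 12.75
eef_pos: [373.0, 366.5, 153.8]
orientation: [-0.005, 1.0, -0.001, -0.001]
ft_force: [-0.2, 1.0, -0.7]
opening: 0.188
grasp_force: 60.2
```

Run:
```python
from h import *
s=get_state();print(s["eef_pos"]);st()
```

```text
[372.98760328 366.54143458 153.77400268]
tray xy [-109.2   72.4] tip z 43.9 yaw 0.01 tilt [-0.002 -0.003] [-0.2  1.  -0.7] 12.75
```

Call:
{"method": "send_rows", "body": {"deltas": [[0,-1,0,0,0,0,0],[0,-1.3,0,0,0,0,0],[0,-1.3,0,0,0,0,0],[0,-1.3,0,0,0,0,0],[0,-1.3,0,0,0,0,0],[0,-1,0,0,0,0,0],[0,-0.5,0,0,0,0,0],[0,0,0,0,0,0,0]]}}

```text
time: 13.55
eef_pos: [374.7, 291.3, 155.2]
orientation: [-0.006, 1.0, 0.0, 0.0]
ft_force: [-0.5, 0.4, -2.1]
opening: 0.184
grasp_force: 60.2
```

Call:
{"method": "send_rows", "body": {"deltas": [[0,0,0.4,0,0,0,0],[0,0,0.4,0,0,0,0],[0,0,0.3,0,0,0,0],[0,0,0.2,0,0,0,0],[0,0,0,0,0,0,0],[0,0,0,0,0,0,0]]}}

```text
time: 14.15
eef_pos: [374.5, 292.1, 142.0]
orientation: [-0.006, 1.0, -0.0, -0.0]
ft_force: [-0.1, 0.1, -1.9]
opening: 0.187
grasp_force: 60.2
```

Call:
{"method": "send_rows", "body": {"deltas": [[0,-0.2,0,0,0,0,0],[0,0,0.1,0,0,0,0],[0,0,0.1,0,0,0,0],[0,0,0.05,0,0,0,0],[0,0,0,0,0,0,0],[0,0,0,0,0,0,0]]}}

```text
time: 14.75
eef_pos: [374.7, 290.2, 139.9]
orientation: [-0.006, 1.0, 0.0, 0.0]
ft_force: [-0.6, 0.1, 2.8]
opening: 0.186
grasp_force: 60.6
```

The collar is on the prongs, with force reversed to +2.8 N. I'll release and withdraw straight up.

Call:
{"method": "send_rows", "body": {"deltas": [[0,0,0,0,0,0,0.25],[0,0,0,0,0,0,0.4],[0,0,0,0,0,0,0.7],[0,0,0,0,0,0,1],[0,0,0,0,0,0,1],[0,0,0,0,0,0,1],[0,0,0,0,0,0,1],[0,0,0,0,0,0,1]]}}

```text
time: 15.55
eef_pos: [374.5, 290.0, 139.6]
orientation: [-0.006, 1.0, 0.0, 0.0]
ft_force: [-0.2, 0.1, 0.2]
opening: 0.998
grasp_force: 0.0
```

Call:
{"method": "send_rows", "body": {"deltas": [[0,0,-1,0,0,0,1],[0,0,-2,0,0,0,1],[0,0,-3,0,0,0,1],[0,0,-4,0,0,0,1],[0,0,-4,0,0,0,1],[0,0,0,0,0,0,1],[0,0,0,0,0,0,1]]}}

```text
time: 16.25
eef_pos: [374.9, 290.3, 281.0]
orientation: [-0.006, 1.0, 0.001, 0.001]
ft_force: [-0.4, -0.2, -1.5]
opening: 1.005
grasp_force: 0.0
```

Call:
{"method": "send_rows", "body": {"deltas": [[0,4,0,0,0,0,1],[0,4,0,0,0,0,1],[0,4,0,0,0,0,1],[0,4,0,0,0,0,1],[0,4,0,0,0,0,1],[0,4,0,0,0,0,1],[0,0,0,0,0,0,1],[0,0,0,0,0,0,1]]}}

```text
time: 17.05
eef_pos: [370.7, 529.7, 277.2]
orientation: [-0.007, 1.0, -0.002, -0.001]
ft_force: [-0.2, -1.6, 0.3]
opening: 0.997
grasp_force: 0.0
```

Run:
```python
from h import *
st();g=grab_frame("top");f=grab_frame("scene")
a=cv2.resize(g[190:320,225:370],(446,400),interpolation=cv2.INTER_CUBIC);b=cv2.resize(f[200:330,260:400],(354,400))
cv2.imwrite("pics/end.png",np.hstack([a,b]))
```

```text
tray xy [-119.6  235.2] tip z 167.3 yaw 0.014 tilt [-0.002 -0.004] [-0.2 -1.6  0.3] 17.05
```

View pics/end.png

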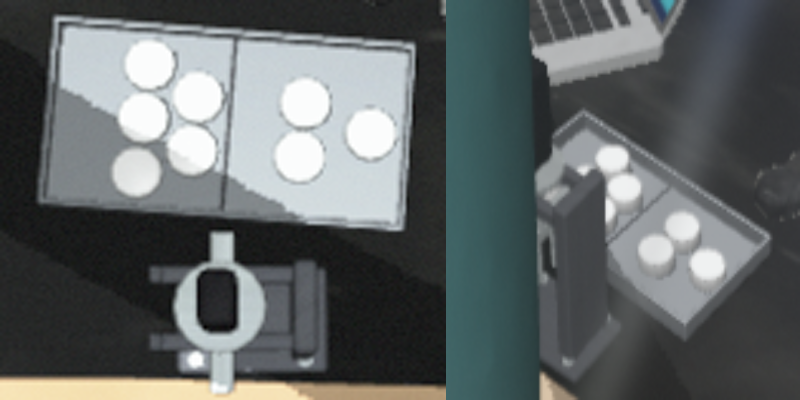

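The final view shows eight separate flat tablets, five left and three right of the line. The rake hangs centred on its stand, and the gripper is well clear.

```bash
python3 -c "
from plant import *
print(hand_in())"
```

```text
the job is handed in; nothing more can be done
None
```

I handed the job in at about 17 s: all eight tablets lie flat in one layer, five on the +y side of the line and three on the −y side, and the rake hangs on its stand with the gripper clear; no verdict was returned.

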